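# Read the code plate of a tilted gearbox

## Robot

A 6-joint arm with a two-finger parallel gripper is mounted at the origin on the work surface. World frame = base frame: x ahead of the robot, y to its left, z up, the work surface at z = 0. Lengths are in m, angles in degrees, forces in N, time in s.
With the tool pointing down it reaches from about 0.35 to 0.95 m from the base axis. Payload 17.4 kg.
Tool frame: the origin (TCP) lies midway between the tips of the shut fingers; the grasp point (between the pads) lies 19 mm behind it; z points along the fingers, y is the line along which they close (so a half turn about z gives the same grasp; the last joint's range is limited). The gripper opens to 93 mm and grips with 3 to 60 N. Pads are 15 mm wide; open, the fingers measure 128 mm over their backs; the gripper's body (75 mm by 188 mm) begins 65 mm behind the grasp point.
Start: joints at [-75.676, 6.646, 82.598, -0, 90.757, -2.166], TCP at [0.192, -0.647, 0.219] pointing down, gripper open.
Joint ranges: [-162.19, 162.19], [-47.58, 125.68], [4.15, 143.07], [-65.23, 245.23], [0.69, 171.88], [-170.13, 170.13]. Speed limits (degrees/s): [108.29, 108.29, 127.2, 180, 180, 180].

## Interface

Orientations are given as [roll, pitch, yaw] about the fixed x, y, z axes, in that order (R = Rz(yaw) Ry(pitch) Rx(roll)).
In Python, from rig import status, optics, sign_off, nets gives the robot as it stands.
- The arm moves only by the shell command python3 -m jog 'ROWS' [FORCE]. ROWS is JSON, one flat list of numbers, 7 for each row, row after row: the turn, a rotation vector about the tool's x, y, z in rad, then the shift along the tool's x, y, z in cm, then the finger opening in cm, from 0 to 9.3. In form: [ax, ay, az, x, y, z, hand, ax, ay, az, x, y, z, hand, ...]. A call has 1 to 5 rows; each row is the pose to reach, as a shift and turn from the pose commanded when the call began, along the tool's axes at that moment; what a row does not reach only later rows make up. A row lasts 1/12 s, in which the tool goes at most 41.7 mm and 7.16 degrees, less where a joint would pass 70% of its speed; a pose out of reach is approached as far as the arm can. A call with a gripper value outside its range is refused whole. The fingers move at their own pace and stop on an object; FORCE is the grip in N (left out, the last holds). Time passes only in rows, so rows that repeat a pose let the fingers close. It gives the time, the measured TCP pose, the force, the opening and the grip force at its end, in the units of the state.
- status.observe(): the state, without advancing time (a new reading comes with each control period).
- optics.get_image(name): name is "scene" or "top" or "wrist"; returns a dict with "color" (384x512x3 uint8, blue, green, red), "depth" (384x512 float32, m along the optical axis (not along the pixel's ray), 0 where there is no reading), "fx", "fy", "cx", "cy" (pixels), "origin" and "attitude" of the camera in the world. Camera axes: x right, y up, looking along -z (the intrinsics and any distortion apply to the point x, -y, -z); pixel columns grow to the right and rows downward; lengths in m; the calibration is good to about 2 mm. A picture is of the moment at which its call begins.
- sign_off(): hands the job in; it is judged then, once.
Trained networks look in a picture, given as the dict that the camera call returned (one of the last four; its "shot" number tells which), for a name from the list of things; names that differ only in an ending like _2 or _b are one class to them, and where a whole thing is asked for, a point or a joint stands for the part that bears it (a point fixed in the world has none). Each returns a list of dicts, best first, with "confidence" (0 to 1); they miss things now and then, are a little off and sometimes report something else, mostly with a low value. They report only what shows in the picture. A call takes as long as a camera call.
- nets.recognise(name, picture): "rect" ([left, top, right, bottom] in pixels, round what is visible of it).
- nets.pinpoint(name, picture): "at" ([row, column] in pixels: a listed point, or the origin of a listed thing).
The state is a dict: "t": time; "joint_positions": joint angles; "qvel": joint speeds; "effort": joint torques, N m; "eef_pos": TCP position; "tool_rot": TCP orientation; "contact_force": force on the tool from outside, world axes, zero at the start; "ft_torque": the same for the moment, N m; "width": finger opening in m; "grasp_force": force on a finger pad.
Only numpy, scipy, OpenCV 4.12 (cv2) and the standard library are available. Lean on these libraries where they do the work, as an engineer would, in place of code of your own. Each camera call takes 0.05 s, during which the arm holds its last target. There are 200 camera calls.

## Task

Pick up the code reader from its round charging pad, aim it squarely at the code plate on the tilted gearbox with its nose about 45 mm off the plate, and hold it still there for one second. Then stand the reader back upright in the middle of its pad and let go. Do not touch the gearbox or its stand, never drop the reader, and leave the other things on the bench where they are.

Things in the scene. Friction and masses are not known exactly. Their poses are not given: they have to be found in the camera images.
- reader: Loose hand-held code reader, 165 mm tall, 0.3 kg, standing nose-down on its pad. Black flared nose, 55 mm long, rim diameter 60 mm, narrowing to 38 mm; above it a grey box handle 44 mm (x) by 34 mm (y), 53 to 165 mm from the rim. Origin: centre of the nose rim; z runs from nose up along the handle, so it looks along -z. Its turn about z does not matter for reading.
- reader_grip (a point): Point on the reader's axis, 132 mm from the nose rim: where to grip the handle, across its 34 mm (y). Axes as the reader's.
- reader_focus (a point): The reader's focal point, in the air on its axis 45 mm in front of the nose rim (at z = -45 mm in the reader's frame).
- pad: The reader's charging pad: a white disc, 104 mm diameter, 12 mm thick, with a short plug block at one side, fixed to the bench. Origin: centre of its underside; its flat top is at z = 12 mm.
- code (a point): Centre of the outer face of the code plate, a square 64 mm aluminium plate with a 36 mm black dot code in its middle, on the flat boss of the gearbox. z is the plate's outward normal: it leans 33 to 44 degrees from vertical, roughly back towards the robot; x and y run along the plate's edges.
- stand: Stand fixed to the bench: base 200 (x) by 290 (y) by 12 mm, two uprights at y = -128 and +128 mm, 60 mm wide, up to z = 129 mm. Between them hangs the grey gearbox, locked: a drum 160 mm long, 112 mm diameter, end flanges 140 mm, axis along y at z = 95 mm; the plate's face is 71 mm from it. Origin: centre of the base's underside; the plate leans to the stand's -x.
- sleeve: Bystander: a dark steel bearing driver standing upright, 120 mm tall, 42 mm diameter with a 60 mm foot. Origin: centre of its underside.
- tin: Bystander: a blue tin with a paper band, 80 mm diameter, 97 mm tall. Origin: centre of its underside.
- gear: Bystander: a steel gear lying flat, 100 mm diameter, 22 mm thick with a 36 mm high hub. Origin: centre of its underside.

How it is judged:
By the outcome, as a careful person would: the job done as asked, in the order asked, and still so for the second after the job is handed in, with the robot touching nothing.
It also fails if it takes over 45 s, if anything falls off the work surface, if the arm or the gripper's body presses on something with over 40 N, if the wrist force passes 120 N, or if a joint passes its speed limit or range.

## Working session

There is one attempt and no reset: what is moved stays moved. The work goes in short steps, Python scripts to look and compute and a shell command to move; the robot and the scene stay as the last step left them, time stands still between calls to the robot, and variables do not carry over. Pictures are saved under pics/ and viewed, at most 10 in all, crops included, and the job is handed in when it is done.

```bash
mkdir -p pics; ls
cat > h.py <<'E'
import numpy as np, cv2, json
from scipy.spatial.transform import Rotation as R
from rig import status, optics, sign_off, nets
def rot(a): 
    a=np.array(a,float)
    return a if a.shape==(3,3) else R.from_euler('xyz',a,degrees=True).as_matrix()
def world(p,row,col,d):
    c=np.array([(col-p['cx'])/p['fx']*d,-(row-p['cy'])/p['fy']*d,-d])
    return np.array(p['origin'])+rot(p['attitude'])@c
def cloud(p):
    d=p['depth']; r,c=np.indices(d.shape)
    P=np.stack([(c-p['cx'])/p['fx']*d,-(r-p['cy'])/p['fy']*d,-d],-1)
    W=P@rot(p['attitude']).T+np.array(p['origin']); W[d==0]=np.nan
    return W
def tri(obs): # [(pic,row,col)] ray intersection
    A=np.zeros((3,3));b=np.zeros(3)
    for p,r,c in obs:
        o=np.array(p['origin']); u=world(p,r,c,1.)-o; u/=np.linalg.norm(u)
        M=np.eye(3)-u[:,None]*u; A+=M; b+=M@o
    return np.linalg.solve(A,b)
E
python3 - <<'E'
from h import *
s=status.observe(); print(s)
ims=[]
for n in ['scene','top','wrist']:
    p=optics.get_image(n); ims.append(p['color'])
    print(n,{k:v for k,v in p.items() if k not in('color','depth')})
    for k in ['reader','reader_grip','pad','code','stand','sleeve','tin','gear']:
        q=nets.pinpoint(k,p)[:1]; 
        for a in q:
            r,c=a['at']; ri,ci=int(np.clip(r,0,383)),int(np.clip(c,0,511)); print(k,np.round(a['at'],1),round(a['confidence'],2),world(p,r,c,p['depth'][ri,ci]).round(3))
cv2.imwrite('pics/a.png',cv2.resize(np.vstack([np.hstack(ims[:2]),np.hstack([ims[2],ims[2]*0])]),(800,600)))
E
```

```text
pics
{'t': 0.0, 'joint_positions': array([-7.56745721e+01,  6.67513353e+00,  8.26354673e+01, -1.83507371e-03,
        9.07575547e+01, -2.16556104e+00]), 'qvel': array([ 0.05323352, -0.01907848,  0.02921249, -0.04282475, -0.04511361,
       -0.0770651 ]), 'effort': array([ 1.18310432e-03, -7.21268606e+01, -6.22618246e+01,  7.79441558e-02,
        2.37357075e-02, -1.13701356e-04]), 'eef_pos': array([ 0.19154165, -0.64703619,  0.21789634]), 'tool_rot': array([-1.79931824e+02, -7.41772107e-04,  1.64909653e+01]), 'contact_force': array([ 0.21596078, -0.05295688,  0.15276259]), 'ft_torque': array([-0.05445342, -0.00849357,  0.00701032]), 'grasp_force': 0.0, 'width': 0.09309577979837987}
scene {'fx': 403.3103203781412, 'fy': 403.3103203781412, 'cx': 255.09153968074932, 'cy': 196.52115499968588, 'origin': array([1.19976162, 0.20277473, 0.78977564]), 'attitude': array([ 43.33584546,  -0.45555339, 115.56204162]), 'shot': 1}
reader [174.6 263.1] 0.77 [ 0.471 -0.115  0.034]
reader_grip [133.8 262. ] 0.71 [ 0.468 -0.123  0.168]
pad [176.9 259.6] 0.68 [ 0.474 -0.124  0.025]
code [198.5 357.7] 0.6 
[... 371 characters left out ...]
'attitude': array([  5.49034181,  -1.75293744, -89.83227172]), 'shot': 2}
reader [277.3 278.4] 0.9 [ 0.466 -0.128  0.175]
reader_grip [286.4 277.2] 0.66 [ 0.449 -0.126  0.175]
pad [276.8 276.7] 0.71 [ 0.466 -0.125  0.171]
code [231.5 138.3] 0.57 [0.552 0.147 0.141]
stand [206.9 146.5] 0.84 [0.599 0.126 0.169]
sleeve [263.6 364.2] 0.96 [ 0.485 -0.325  0.062]
tin [191.5 297.9] 0.84 [ 0.638 -0.176  0.098]
gear [205.9 144.7] 0.71 [0.601 0.129 0.169]
wrist {'fx': 295.35880127038416, 'fy': 295.35880127038416, 'cx': 253.4154390735152, 'cy': 191.24204653179729, 'origin': array([ 0.26410605, -0.62585963,  0.38625084]), 'attitude': array([-1.61270717e+01, -2.85331158e-03, -7.34664886e+01]), 'shot': 3}
```

View pics/a.png

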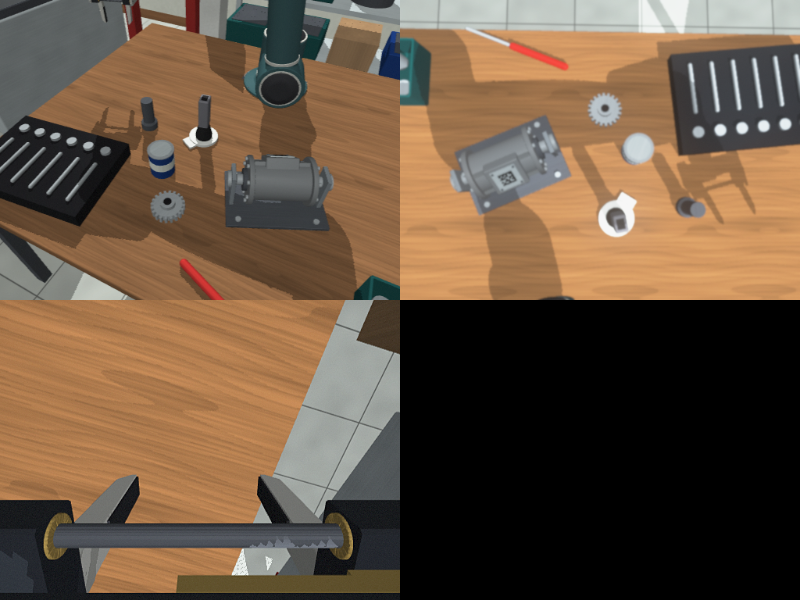

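The picture shows the reader upright on the white pad (top view about 278,279 px), the gearbox with its plate (about 138,231 px), the sleeve to the right of the pad, and the tin and gear further out. Next I'll fit the geometry from the depth images.

```bash
cat > m.py <<'E'
from h import *
def plate(p,seed):
    W=cloud(p).reshape(-1,3); m=np.linalg.norm(W-seed,axis=1)<0.028; Q=W[m]
    for _ in range(5):
        c=Q.mean(0); n=np.linalg.svd(Q-c)[2][2]; Q=W[m][abs((W[m]-c)@n)<0.003]
    n*=np.sign(n[2]); return c,n,len(Q),((Q-c)@n).std()
def rect(pts):
    (c,s,a)=cv2.minAreaRect((pts[:,:2]*1000).astype(np.float32)); return np.round(c,1),np.round(s,1),round(a,1)
E
python3 - <<'E'
from m import *
for n in ['scene','top']:
    p=optics.get_image(n); q=nets.pinpoint('code',p)[0]['at']
    W=cloud(p); seed=W[int(q[0]),int(q[1])]
    c,nn,k,s=plate(p,seed); print(n,'code',seed.round(4),'n',nn.round(4),k,s.round(4),'lean',np.degrees(np.arccos(nn[2])).round(1),'az',np.degrees(np.arctan2(nn[1],nn[0])).round(1))
    V=W.reshape(-1,3); near=np.linalg.norm(V[:,:2]-[.465,-.125],axis=1)<.09
    N=V[near]
    t=N[N[:,2]>.16]; print('handle top',len(t),np.median(t[:,2]).round(4),t.mean(0).round(4),rect(t[:]))
    h=N[(N[:,2]>.08)&(N[:,2]<.17)]; print('handle side',len(h),h.mean(0).round(3))
    g=p['color'].reshape(-1,3)[near]; w=(N[:,2]>.007)&(N[:,2]<.02)&(g.min(1)>150); e=N[w]; print('pad',len(e),np.median(e[:,2]).round(4),cv2.minEnclosingCircle((e[:,:2]*1000).astype(np.float32)),rect(e))
    b=V[(np.linalg.norm(V[:,:2]-[.62,.16],axis=1)<.22)&(V[:,2]>.006)&(V[:,2]<.016)]; print('base',len(b),rect(b))
    for a,b2 in (('sleeve',(.485,-.325)),('tin',(.64,-.176)),('gear',(.74,-.1))):
        o=V[(np.linalg.norm(V[:,:2]-b2,axis=1)<.07)&(V[:,2]>.02)]; print(a,len(o),o[:,2].max().round(3),rect(o) if len(o) else '')
    y,x=(int(q[0]),int(q[1])); cv2.imwrite(f'pics/c{n}.png',cv2.resize(p['color'][y-50:y+50,x-60:x+60],(480,400),interpolation=2))
    y,x=(280,278) if n=='top' else (160,262); cv2.imwrite(f'pics/r{n}.png',cv2.resize(p['color'][y-50:y+50,x-60:x+60],(480,400),interpolation=2))
a=[cv2.imread(f'pics/{k}.png') for k in('cscene','ctop','rscene','rtop')]
cv2.imwrite('pics/b.png',cv2.resize(np.vstack([np.hstack(a[:2]),np.hstack(a[2:])]),(720,600)))
E
```

```text
scene code [0.5792 0.1572 0.1667] n [0.1988 0.1326 0.971 ] 141 0.0016 lean 13.8 az 33.7
handle top 213 0.1753 [ 0.4541 -0.1288  0.1731] (array([ 448.2, -131.7]), array([45.8, 33.8]), 10.6)
handle side 429 [ 0.463 -0.126  0.126]
pad 432 0.0112 ((451.70703125, -144.7574462890625), 64.10904693603516) (array([ 453.8, -144.2]), array([ 96.9, 125.6]), 33.3)
base 4578 (array([602.8, 171. ]), array([200.9, 290.1]), 23.3)
sleeve 612 0.123 (array([ 480.3, -337.4]), array([50.8, 57.8]), 50.3)
tin 1325 0.101 (array([ 642.5, -189.3]), array([83.7, 81.1]), 21.1)
gear 1012 0.04 (array([ 764.2, -101.2]), array([92.9, 97.9]), 27.5)
top code [0.553  0.1493 0.143 ] n [-0.6273 -0.271   0.7301] 501 0.0011 lean 43.1 az -156.6
handle top 420 0.1758 [ 0.4491 -0.134   0.1755] (array([ 448.4, -134.6]), array([43.7, 33.9]), 11.5)
handle side 105 [ 0.462 -0.125  0.129]
pad 1012 0.011 ((456.86273193359375, -140.78607177734375), 63.26697540283203) (array([ 453.5, -144.3]), array([101.8, 124.2]), 44.7)
base 4168 (array([656.3, 191.4]), array([317.1, 290.1]), 23.4)
sleeve 743 0.124 (array([ 478.9, -338.3]), array([50.6, 58.2]), 81.3)
tin 1274 0.103 (array([ 642.8, -191.8]), array([81.9, 80.1]), 89.2)
gear 986 0.041 (array([ 763.5, -102.2]), array([91.8, 96.4]), 10.6)
```

View pics/b.png

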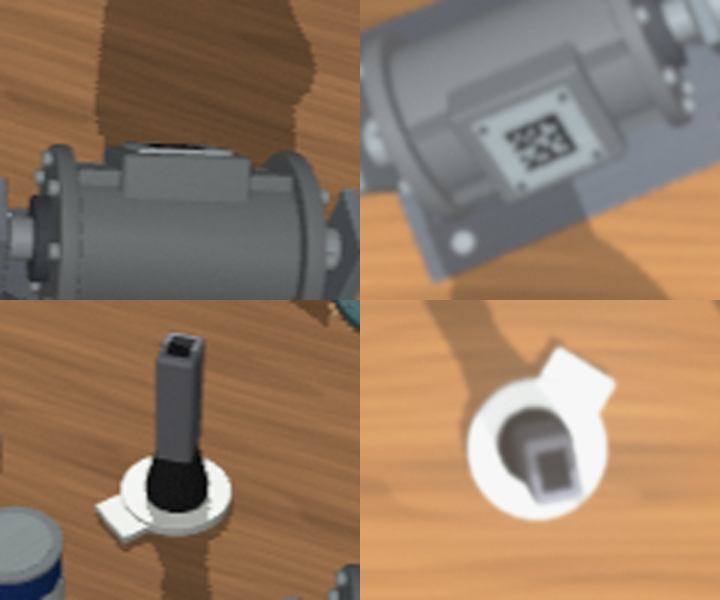

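The crops show the plate, tilted and clear of obstructions in the top view, and the reader centred on its pad with the plug block at the upper right. The pad centre still needs a closer look. I'll write a helper that works out deltas, then start towards the aim pose with the gripper empty so I can inspect the plate up close.

```bash
cat >> h.py <<'E'
def down(yaw): return R.from_euler('xyz',[180,0,yaw],degrees=True).as_matrix()
def aimrot(n,yaw):
    n=np.array(n)/np.linalg.norm(n); ax=np.cross([0,0,1],n); s=np.linalg.norm(ax)
    return R.from_rotvec(ax/s*np.arctan2(s,n[2])).as_matrix()@down(yaw)
def row(pos,Rt,s=None):
    s=s or status.observe(); R0=rot(s['tool_rot'])
    a=R.from_matrix(R0.T@Rt).as_rotvec(); d=R0.T@(np.array(pos)-s['eef_pos'])*100
    print('ROW',a.round(4),d.round(2),'steps>=',max(np.degrees(np.linalg.norm(a))/7.16,np.linalg.norm(d)/4.17).__round__(1))
E
python3 - <<'E'
from h import *
row([.40,-.12,.36],down(11))
E
```

```text
ROW [-0.      0.      0.0958] [ 34.95 -44.64 -14.13] steps>= 14.0
```

```bash
python3 -m jog '[0,0,0,0,0,-4,9.3, 0,0,0.03,3,-3,-8,9.3, 0,0,0.06,6,-8,-12,9.3, 0,0,0.095,8.5,-11,-14,9.3, 0,0,0.095,11,-14,-14,9.3]' && python3 -m jog '[0,0,0,2.5,-3.3,0,9.3, 0,0,0,5,-6.6,0,9.3, 0,0,0,7.5,-9.9,0,9.3, 0,0,0,10,-13.2,0,9.3, 0,0,0,12.5,-16.5,0,9.3]'
python3 - <<'E'
from h import *
row([.40,-.12,.36],down(11))
n=np.array([-.6273,-.271,.7301]); c=np.array([.556,.1505,.145])
row(c+.2*n,aimrot(n,11))
E
```

```text
t: 1.97
eef_pos: [0.2427, -0.5174, 0.3488]
tool_rot: [179.9, -0.0, 10.9]
contact_force: [0.5, -0.1, 1.1]
width: 0.0929
grasp_force: 0.0
t: 2.38
eef_pos: [0.334, -0.3305, 0.3465]
tool_rot: [180.0, -0.0, 11.0]
contact_force: [0.4, -0.4, -0.3]
width: 0.0926
grasp_force: 0.0
ROW [ 0.0006 -0.0004  0.0003] [ 10.5  -19.4   -1.36] steps>= 5.3
ROW [1.616e-01 7.345e-01 5.000e-04] [ 17.63 -40.06   5.53] steps>= 10.6
```

```bash
python3 -m jog '[0,0,0,2.2,-3.3,0,9.3, 0.02,0.1,0,4.2,-7,0,9.3, 0.04,0.2,0,6.2,-10.5,0,9.3, 0.065,0.3,0,8,-14,0,9.3, 0.09,0.4,0,9.5,-17.5,1,9.3]'
python3 - <<'E'
from h import *
n=np.array([-.6273,-.271,.7301]); c=np.array([.556,.1505,.145])
row(c+.2*n,aimrot(n,11))
E
```

```text
t: 2.8
eef_pos: [0.3944, -0.1405, 0.3385]
tool_rot: [-174.6, -23.3, 10.0]
contact_force: [-0.9, 1.1, 0.6]
width: 0.0929
grasp_force: 0.0
ROW [0.0704 0.3282 0.0012] [  5.16 -21.89   9.51] steps>= 5.9
```

```bash
python3 -m jog '[0.015,0.07,0,1,-4,1.5,9.3, 0.03,0.14,0,2,-7.8,3,9.3, 0.045,0.21,0,3,-11.6,4.5,9.3, 0.06,0.28,0,4,-15.4,6,9.3, 0.07,0.32,0,5,-19,8,9.3]'
python3 - <<'E'
from m import *
n=np.array([-.6273,-.271,.7301]); c=np.array([.556,.1505,.145])
row(c+.2*n,aimrot(n,11)); print(status.observe()['joint_positions'].round(1))
p=optics.get_image('wrist'); print(nets.pinpoint('code',p)[:2])
cv2.imwrite('pics/d.png',p['color']);
E
```

```text
t: 3.22
eef_pos: [0.4612, 0.0464, 0.3067]
tool_rot: [-168.4, -40.0, 7.0]
contact_force: [1.1, 0.0, -0.2]
width: 0.093
grasp_force: 0.0
ROW [-0.0081  0.0322 -0.0023] [-2.88 -5.29  0.71] steps>= 1.5
[-12.7 -47.5 122.2  25.   72.   65.5]
[{'at': [184.8, 216.0], 'confidence': 0.97}, {'at': [139.4, 400.2], 'confidence': 0.36}]
```

View pics/d.png

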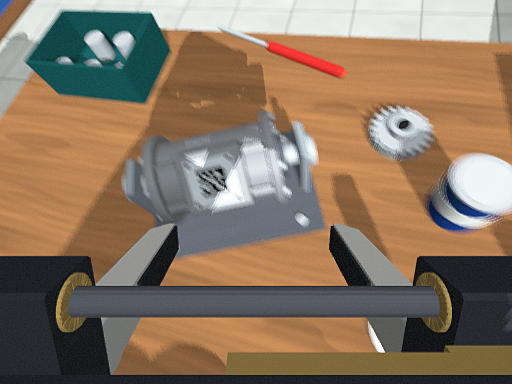

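The wrist view shows the plate at about (216,185) px, slightly blurred by motion. J2 is near its limit here, so I'll check the actual aim standoff of 158 mm and take a sharp picture.

```bash
python3 -m jog '[0,0.01,0,-1.5,-3,2.5,9.3, -0.008,0.032,0,-2.8,-5.3,4.9,9.3, -0.008,0.032,0,-2.8,-5.3,4.9,9.3, -0.008,0.032,0,-2.8,-5.3,4.9,9.3, -0.008,0.032,0,-2.8,-5.3,4.9,9.3]'
python3 - <<'E'
from m import *
n=np.array([-.6273,-.271,.7301]); c=np.array([.556,.1505,.145])
row(c+.158*n,aimrot(n,11)); print(status.observe()['joint_positions'].round(1))
p=optics.get_image('wrist'); q=nets.pinpoint('code',p); print(q[:1])
q=q[0]['at']; W=cloud(p); seed=W[int(q[0]),int(q[1])]; print(seed,plate(p,seed))
cv2.imwrite('pics/e.png',p['color']); np.savez('e.npz',**p)
E
```

```text
t: 3.73
eef_pos: [0.4719, 0.1076, 0.2624]
tool_rot: [-168.8, -41.1, 6.9]
contact_force: [0.2, 0.1, 0.9]
width: 0.0928
grasp_force: 0.0
ROW [-0.0006  0.0134  0.0003] [-1.26 -0.35 -0.78] steps>= 0.4
[ 1.000e-01 -4.750e+01  1.266e+02  1.770e+01  6.220e+01  7.620e+01]
[{'at': [185.2, 254.3], 'confidence': 0.86}]
[0.55763339 0.14631209 0.14892164] (array([0.55792043, 0.14635161, 0.14938454]), array([-0.62353523, -0.27234361,  0.7328252 ]), 1934, np.float64(0.0007212151366757317))
```

View pics/e.png

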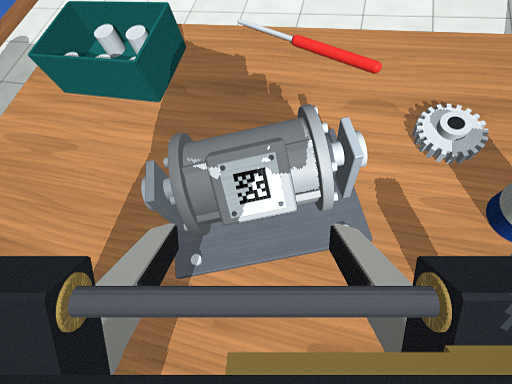

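The plate is sharp at (254,185) px. J2 is pinned at its limit, so this exact pose can't be reached with the tool along the reader axis. I can instead grip the reader with the tool tilted about its closing axis, so the hand leans less at the plate. I'll refine the code and work out that test pose.

Run:
```python
from m import *
def codec(p,q):
    r,c=map(int,q); w=24 if p['fx']<300 else 18
    g=cv2.cvtColor(p['color'],cv2.COLOR_BGR2GRAY)[r-w:r+w,c-w:c+w]
    m=(g<80).astype(np.uint8); m=cv2.morphologyEx(m,cv2.MORPH_CLOSE,np.ones((7,7)))
    n,l,s,ce=cv2.connectedComponentsWithStats(m); k=1+np.argmax(s[1:,4]); rc=cv2.minAreaRect(np.argwhere(l==k)[:,::-1].astype(np.float32))
    print(rc); return rc[0][1]+r-w,rc[0][0]+c-w
e=dict(np.load('e.npz')); t=optics.get_image('top'); qt=nets.pinpoint('code',t)[0]['at']
a=codec(e,(185.2,254.3)); b=codec(t,qt); print(a,b,qt)
print('tri',tri([(e,*a),(t,*b)]))
W=cloud(e); s=W[int(a[0]),int(a[1])]; c,n,_,_=plate(e,s)
o=e['origin'];u=world(e,*a,1.)-o; print('wrist',o+u*((c-o)@n)/(u@n),n)
W=cloud(t); s=W[int(b[0]),int(b[1])]; c,n,_,_=plate(t,s)
o=t['origin'];u=world(t,*b,1.)-o; print('top',o+u*((c-o)@n)/(u@n),n)
n=np.array([-.625,-.272,.732]); n/=np.linalg.norm(n); C=np.array([.5575,.148,.1485]); print(np.degrees(np.arctan2(-n[1],-n[0])))
for th in (12,18):
    Rt=aimrot(n,23.5)@R.from_euler('y',-th,degrees=True).as_matrix(); print(th,Rt[:,2])
    row(C+.177*n+.019*Rt[:,2],Rt)
```

```text
((19.999996185302734, 24.500001907348633), (31.1295223236084, 34.92580795288086), 77.47119140625)
((12.0, 16.5), (5.0, 0.0), -90.0)
(185.50000190734863, 249.99999618530273) (226.5, 131.0) [228.4, 137.9]
tri [0.56213228 0.15855294 0.1365922 ]
wrist [0.55606496 0.15046376 0.14931828] [-0.62462611 -0.26835371  0.73336792]
top [0.56159448 0.15881724 0.15260092] [-0.61185777 -0.25884114  0.74741644]
23.518675337429862
12 [ 0.47166428  0.2053422  -0.85753565]
ROW [-0.0214 -0.199  -0.2189] [-1.32 -0.13 -1.03] steps>= 2.4
18 [ 0.3868764   0.16847846 -0.90660998]
ROW [-0.0329 -0.3033 -0.218 ] [-1.5  -0.09 -1.08] steps>= 3.0
```

```bash
python3 -m jog '[-0.01,-0.09,-0.1,-0.7,0,-1.05,9.3, -0.027,-0.25,-0.218,-1.4,-0.1,-1.05,9.3, -0.027,-0.25,-0.218,-1.4,-0.1,-1.05,9.3, -0.027,-0.25,-0.218,-1.4,-0.1,-1.05,9.3, -0.027,-0.25,-0.218,-1.4,-0.1,-1.05,9.3]'
python3 - <<'E'
from h import *
print(status.observe()['joint_positions'].round(1))
n=np.array([-.625,-.27,.732]); n/=np.linalg.norm(n); C=np.array([.5565,.15,.149])
for th in (15,20):
    Rt=aimrot(n,23.5)@R.from_euler('y',-th,degrees=True).as_matrix()
    row(C+.177*n+.019*Rt[:,2],Rt)
E
```

```text
t: 4.35
eef_pos: [0.4554, 0.1045, 0.2604]
tool_rot: [-179.8, -28.1, 23.4]
contact_force: [-0.3, -0.3, -0.2]
width: 0.0929
grasp_force: 0.0
[  3.8 -40.2 119.2   9.6  74.6  69.9]
ROW [-0.004  -0.0023 -0.001 ] [-0.01 -0.17 -0.16] steps>= 0.1
ROW [-0.004  -0.0896 -0.0008] [-0.17 -0.17 -0.17] steps>= 0.7
```

The aim pose is reachable with a 15° tilted grip (J2 at -40°). Now I'll move to a view straight over the reader, with the tool down and the camera above it.

Run:
```python
from h import *
row([.37,-.15,.31],down(11))
```

```text
ROW [-0.0558 -0.4875  0.2136] [-13.52  19.92 -12.88] steps>= 6.5
```

```bash
python3 -m jog '[0,-0.05,0.02,-2,2,-2.5,9.3, -0.015,-0.15,0.06,-4.5,4.5,-5,9.3, -0.03,-0.25,0.11,-7,7,-7.5,9.3, -0.04,-0.35,0.16,-9,10,-9.5,9.3, -0.05,-0.45,0.2,-11,13,-11.5,9.3]' && python3 -m jog '[0,-0.02,0,-1,3,-0.5,9.3, 0,-0.04,0.01,-1,6,0,9.3, 0,-0.04,0.01,-1,7,0,9.3, 0,-0.04,0.01,-1,7,0,9.3]'
python3 - <<'E'
from h import *
row([.37,-.15,.31],down(11))
E
```

```text
t: 4.77
eef_pos: [0.3676, -0.0743, 0.3109]
tool_rot: [-179.7, -2.1, 11.6]
contact_force: [1.1, 0.6, 0.5]
width: 0.0932
grasp_force: 0.0
t: 5.1
eef_pos: [0.3737, -0.1451, 0.3078]
tool_rot: [-179.7, 0.2, 11.1]
contact_force: [-0.5, 0.2, -1.5]
width: 0.0933
grasp_force: 0.0
ROW [-0.0058  0.0032  0.0014] [-0.46  0.41 -0.22] steps>= 0.2
```

Run:
```python
from m import *
p=optics.get_image('wrist'); np.savez('f.npz',**p); cv2.imwrite('pics/f.png',p['color']); t=optics.get_image('top')
print(p['origin'])
for k in('reader','reader_grip','pad'): print(k,nets.pinpoint(k,p)[:1],nets.pinpoint(k,t)[:1])
V=cloud(p).reshape(-1,3); g=p['color'].reshape(-1,3)
near=np.linalg.norm(V[:,:2]-[.455,-.135],axis=1)<.09
N=V[near];g=g[near]
tp=N[(N[:,2]>.165)&(N[:,2]<.19)]; print(len(tp),np.median(tp[:,2]),rect(tp))
e=N[(N[:,2]>.005)&(N[:,2]<.02)&(g.min(1)>140)]; print(len(e),np.median(e[:,2]),rect(e))
# circle fit: RANSAC-ish on outer hull
hull=cv2.convexHull((e[:,:2]*1000).astype(np.float32))[:,0]
from scipy.optimize import least_squares
f=lambda x:np.hypot(*(hull-x[:2]).T)-52
r=least_squares(f,[455,-135],loss='soft_l1',f_scale=.7); print('pad circle',r.x,np.sort(abs(f(r.x))).round(1))
k=N[(N[:,2]>.013)&(N[:,2]<.06)&(g.max(1)<90)]; print('nose',len(k),rect(k),cv2.minEnclosingCircle((k[:,:2]*1000).astype(np.float32)))
```

```text
[ 0.44863679 -0.13161093  0.47513133]
reader [] [{'at': [280.2, 275.8], 'confidence': 0.75}]
reader_grip [{'at': [109.9, 257.2], 'confidence': 0.62}] [{'at': [283.5, 279.8], 'confidence': 0.94}]
pad [] [{'at': [277.9, 275.0], 'confidence': 0.66}]
1580 0.17849704984017012 (array([ 445.8, -135. ]), array([43.7, 33.5]), 11.8)
2700 0.013290339806255352 (array([ 453. , -142.6]), array([103. , 124.7]), 59.8)
pad circle [ 444.15587572 -137.85944395] [ 0.   0.   0.   0.1  0.1  0.2  0.2  0.2  0.2  0.3  0.3  0.3  0.3  0.3
  0.4  0.5  0.5  0.5  0.5  0.5  0.5  0.7  0.7  0.8  0.8  0.8  0.9  0.9
  1.  21.  21.9 22.5 23.1 23.8]
nose 81 (array([ 445.9, -133.9]), array([32.2, 56.7]), 12.9) ((446.85601806640625, -134.32681274414062), 29.451480865478516)
```

View pics/f.png

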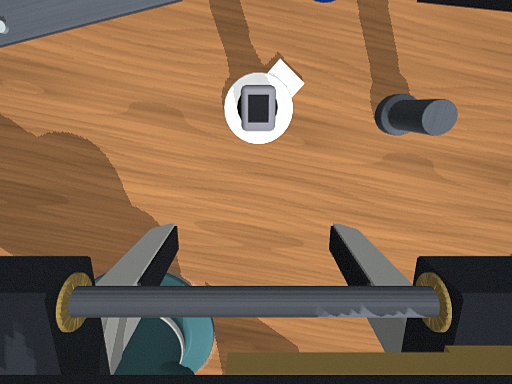

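The view shows the reader upright in the middle of the pad (handle at about 258,108 px, plug block upper right) and the sleeve at about (420,117) px, clear of the hand. Handle yaw is about 11.5°. Next I'll compute the pregrasp and the grasp.

```bash
cat >> h.py <<'E'
TILT=R.from_euler('y',-15,degrees=True).as_matrix()
def reader_row(rim,Rr,name='',g=.132):
    """row so the reader (tool-aligned frame Rr, z=look dir) has its rim centre at rim"""
    Rt=Rr@TILT; G=np.array(rim)-g*Rr[:,2]; print(name); row(G+.019*Rt[:,2],Rt)
E
python3 - <<'E'
from h import *
reader_row([.447-.03,-.1345-.006,.012+.12],down(11.5),'pre')
reader_row([.447,-.1345,.012],down(11.5),'grasp')
E
```

```text
pre
ROW [-0.0046 -0.2588 -0.0009] [3.79 0.68 6.33] steps>= 2.1
grasp
ROW [-0.0046 -0.2588 -0.0009] [ 6.89  0.74 18.32] steps>= 4.7
```

```bash
python3 -m jog '[0,-0.1,0,3.5,0.3,1,9.3, -0.003,-0.2,0,7,0.6,3,9.3, -0.005,-0.26,0,9.9,0.7,6.3,9.3, -0.005,-0.26,0,9.9,0.7,6.3,9.3, -0.005,-0.26,0,9.9,0.7,6.3,9.3]' 20
python3 - <<'E'
from h import *
reader_row([.447+.03,-.1345+.006,.012+.12],down(11.5),'pre')
reader_row([.447,-.1345,.012],down(11.5),'grasp')
E
```

```text
t: 5.92
eef_pos: [0.4736, -0.1288, 0.2403]
tool_rot: [-179.8, 15.5, 11.6]
contact_force: [0.6, 0.4, -0.6]
width: 0.0932
grasp_force: 0.0
pre
ROW [-0.0029  0.0094  0.0017] [-0.29  0.04 -0.47] steps>= 0.1
grasp
ROW [-0.0029  0.0094  0.0017] [-0.03  0.07 11.91] steps>= 2.9
```

```bash
python3 -m jog '[-0.003,0.009,0,0,0.07,3.5,9.3, -0.003,0.009,0,0,0.07,7,7, -0.003,0.009,0,0,0.07,10,6, -0.003,0.009,0,0,0.07,11.9,5, -0.003,0.009,0,0,0.07,11.9,5]' 20
python3 - <<'E'
from h import *
reader_row([.447,-.1345,.012],down(11.5),'grasp')
E
```

```text
t: 6.33
eef_pos: [0.4396, -0.1368, 0.128]
tool_rot: [179.9, 14.8, 11.4]
contact_force: [0.7, -0.1, -0.9]
width: 0.0709
grasp_force: 0.0
grasp
ROW [ 0.0009 -0.004  -0.0016] [ 0.33 -0.07  0.15] steps>= 0.1
```

```bash
python3 -m jog '[0,-0.004,0,0.3,-0.07,0.1,5, 0,-0.004,0,0.3,-0.07,0.1,4, 0,-0.004,0,0.3,-0.07,0.1,3.6, 0,-0.004,0,0.3,-0.07,0.1,3.4, 0,-0.004,0,0.3,-0.07,0.1,3]' 20 && python3 -m jog '[0,0,0,0,0,0,2, 0,0,0,0,0,0,2, 0,0,0,0,0,0,2, 0,0,0,0,0,0,2, 0,0,0,0,0,0,2]' 50
python3 - <<'E'
from h import *
reader_row([.447,-.1345,.012],down(11.5),'grasp')
s=status.observe(); print(s['eef_pos'],s['tool_rot'],s['ft_torque'])
E
```

```text
t: 6.75
eef_pos: [0.4447, -0.136, 0.1297]
tool_rot: [179.8, 14.8, 11.4]
contact_force: [-0.1, -0.8, 0.2]
width: 0.0378
grasp_force: 0.0
t: 7.17
eef_pos: [0.4446, -0.136, 0.1295]
tool_rot: [179.8, 14.8, 11.4]
contact_force: [0.7, 0.5, 5.2]
width: 0.0337
grasp_force: 50.0
grasp
ROW [ 0.003  -0.0039 -0.0021] [-0.12 -0.1   0.43] steps>= 0.1
[ 0.4446178  -0.13603997  0.12947972] [179.79700039  14.77429073  11.37859596] [ 0.30198302 -0.14312665 -0.00923907]
```

The grip is good (33.7 mm opening, 50 N). I'll record the grasp and lift straight up.

```bash
cat >> h.py <<'E'
G0p=np.array([.4446,-.1360,.1295]); G0R=R.from_euler('xyz',[179.8,14.77,11.38],degrees=True).as_matrix()
RIM0=np.array([.4468,-.1345,.0125])
REL=G0R.T@down(11.38); RIMT=G0R.T@(RIM0-G0p)   # reader in tool frame
def held_row(rim,Rr):
    Rt=Rr@REL.T; row(np.array(rim)-Rt@RIMT,Rt)
def held_now(s=None):
    s=s or status.observe(); Rt=rot(s['tool_rot']); return s['eef_pos']+Rt@RIMT, Rt@REL
E
python3 -m jog '[0,0,0,-0.26,0,-1,2, 0,0,0,-1,0,-3.9,2, 0,0,0,-1.8,0,-6.8,2, 0,0,0,-2.6,0,-9.7,2, 0,0,0,-3.4,0,-12.6,2]'
python3 - <<'E'
from h import *
n=np.array([-.625,-.27,.732]); n/=np.linalg.norm(n); C=np.array([.5565,.15,.149])
print(held_now())
held_row([.40,.05,.30],down(17)); held_row(C+.12*n,aimrot(n,23.5)); held_row(C+.045*n,aimrot(n,23.5))
E
```

```text
t: 7.58
eef_pos: [0.4432, -0.1356, 0.2612]
tool_rot: [179.8, 14.8, 11.4]
contact_force: [0.5, -0.8, -1.8]
width: 0.0339
grasp_force: 50.0
(array([ 0.44519977, -0.13413329,  0.14419301]), array([[ 9.80347914e-01,  1.97271064e-01, -1.44750511e-03],
       [ 1.97271466e-01, -9.80348892e-01,  1.39132329e-04],
       [-1.39161325e-03, -4.21949544e-04, -9.99998943e-01]]))
ROW [-0.0255  0.0017 -0.0948] [ -4.77 -18.88 -14.91] steps>= 5.9
ROW [ 0.023   0.7486 -0.2121] [ -0.75 -22.26  -6.04] steps>= 6.2
ROW [ 0.023   0.7486 -0.2121] [  5.49 -23.33  -2.02] steps>= 6.2
```

```bash
python3 -m jog '[0,0.05,-0.02,0,-2,-1,2, 0.003,0.15,-0.05,0,-5,-2.5,2, 0.006,0.25,-0.08,0,-8,-4,2, 0.01,0.35,-0.11,0,-11,-5,2, 0.013,0.45,-0.14,0,-14,-5.5,2]'
python3 - <<'E'
from h import *
n=np.array([-.625,-.27,.732]); n/=np.linalg.norm(n); C=np.array([.5565,.15,.149])
print(held_now()[0]); held_row(C+.09*n,aimrot(n,23.5))
E
```

```text
t: 8.0
eef_pos: [0.4294, 0.0057, 0.3144]
tool_rot: [-179.2, -11.4, 19.3]
contact_force: [-0.1, -0.3, -2.0]
width: 0.0337
grasp_force: 50.0
[0.47913795 0.02631242 0.21048887]
ROW [ 0.0057  0.2921 -0.0713] [ 2.17 -8.27  2.14] steps>= 2.4
```

```bash
python3 -m jog '[0.001,0.08,-0.02,0.5,-2.4,0.3,2, 0.003,0.16,-0.04,1,-4.8,0.8,2, 0.005,0.24,-0.06,1.6,-7,1.5,2, 0.006,0.29,-0.07,2.2,-8.2,2.1,2, 0.006,0.29,-0.07,2.2,-8.2,2.1,2]'
python3 - <<'E'
from m import *
n=np.array([-.625,-.27,.732]); n/=np.linalg.norm(n); C=np.array([.5565,.15,.149])
print(held_now()[0],status.observe()['joint_positions'].round(1)); held_row(C+.045*n,aimrot(n,23.5))
ims=[]
for k in('scene','top','wrist'):
    p=optics.get_image(k); np.savez(k+'_g.npz',**p)
    print(k,[ (x,nets.pinpoint(x,p)[:1]) for x in('reader','reader_grip','code')])
    ims.append(p['color'])
a=cv2.resize(ims[0][60:260,220:470],(400,320)); b=cv2.resize(ims[1][160:360,60:310],(400,320)); w=cv2.resize(ims[2],(360,270))
cv2.imwrite('pics/g.png',np.vstack([np.hstack([a,b]),np.hstack([w,np.zeros((270,440,3),np.uint8)])]))
E
```

```text
t: 8.42
eef_pos: [0.4252, 0.0921, 0.2961]
tool_rot: [179.8, -27.8, 23.5]
contact_force: [-0.8, 0.0, -2.6]
width: 0.0339
grasp_force: 50.0
[0.49900021 0.12529519 0.21162346] [  2.2 -44.4 117.9   9.7  80.3  69.3]
ROW [-0.0018  0.0061 -0.0003] [ 1.37 -0.01  4.13] steps>= 1.0
scene [('reader', [{'at': [157.4, 361.4], 'confidence': 0.6}]), ('reader_grip', [{'at': [95.4, 363.1], 'confidence': 0.87}]), ('code', [{'at': [200.9, 356.7], 'confidence': 0.9}])]
top [('reader', [{'at': [258.9, 141.0], 'confidence': 0.64}]), ('reader_grip', [{'at': [314.9, 145.6], 'confidence': 0.59}]), ('code', [{'at': [231.2, 138.0], 'confidence': 0.63}])]
wrist [('reader', [{'at': [152.9, 252.7], 'confidence': 0.84}]), ('reader_grip', [{'at': [250.5, 253.9], 'confidence': 0.7}]), ('code', [])]
```

View pics/g.png

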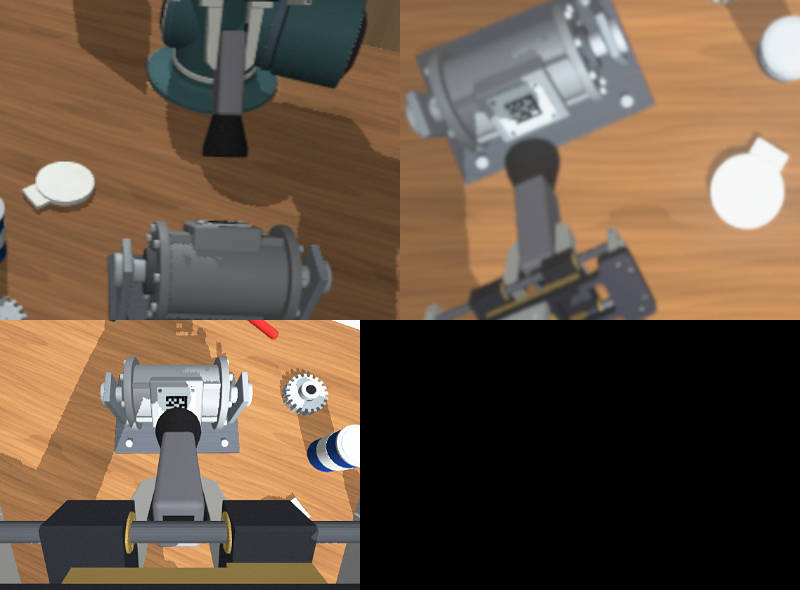

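The reader is held firmly and points at the plate. In the wrist crop the plate sits directly beyond the nose (about 176,402 px), and the pad is now bare. I'll check the reader's true axis against depth, and the pad centre too.

Run:
```python
from m import *
from scipy.optimize import least_squares
s=status.observe(); rim,Rr=held_now(s)
F=np.stack([Rr[:,0],-Rr[:,1],-Rr[:,2]],1) # reader-like frame z up handle
for k in('wrist','top','scene'):
    p=dict(np.load(k+'_g.npz')); L=(cloud(p).reshape(-1,3)-rim)@F
    for nm,m in (('+x',(abs(L[:,0]-.022)<.012)&(abs(L[:,1])<.013)),('-x',(abs(L[:,0]+.022)<.012)&(abs(L[:,1])<.013))):
        m=m&(L[:,2]>.06)&(L[:,2]<.11); Q=L[m]
        if len(Q)>40:
            c=np.polyfit(Q[:,2],Q[:,0],1); print(k,nm,len(Q),'slope deg',np.degrees(c[0]).round(2),'x@85',np.polyval(c,.085).round(4))
    m=(abs(L[:,0])<.03)&(abs(L[:,1])<.03)&(L[:,2]>.058)&(L[:,2]<.105); Q=L[m]
    zs=[];ys=[]
    for z in np.arange(.06,.105,.005):
        q=Q[abs(Q[:,2]-z)<.004]
        if len(q)>10: zs.append(z); ys.append((np.percentile(q[:,1],2)+np.percentile(q[:,1],98))/2)
    if len(zs)>3: c=np.polyfit(zs,ys,1); print(k,'y slope',np.degrees(c[0]).round(2),'y@85',np.polyval(c,.085).round(4))
    # nose rim: any points lowest
    m=(np.hypot(L[:,0],L[:,1])<.034)&(abs(L[:,2])<.05); Q=L[m]; print(k,'zmin',np.percentile(Q[:,2],[0.5,2]).round(4) if len(Q) else '')
    V=cloud(p).reshape(-1,3); g=p['color'].reshape(-1,3)
    m=(np.linalg.norm(V[:,:2]-[.447,-.137],axis=1)<.09)&(V[:,2]>.005)&(V[:,2]<.02)&(g.min(1)>140); e=V[m]
    if len(e)>200:
        hull=cv2.convexHull((e[:,:2]*1000).astype(np.float32))[:,0]
        f=lambda x:np.hypot(*(hull-x[:2]).T)-52
        print(k,'pad',least_squares(f,[447,-136],loss='soft_l1',f_scale=.5).x.round(1),np.median(e[:,2]))
    if k=='top':
        r,c=231,138; o=p['origin']; C,n,_,_=plate(p,cloud(p)[r,c]); print('plate',C,n)
        g=cv2.resize(p['color'][r-30:r+30,c-30:c+30],None,fx=8,fy=8,interpolation=2); cv2.imwrite('pics/h.png',g)
```

```text
wrist +x 1358 slope deg 0.03 x@85 0.0225
wrist y slope 0.08 y@85 -0.0014
wrist zmin [0.0026 0.004 ]
wrist pad [ 542.4 -198.1] 0.009576153212855432
top +x 345 slope deg 0.11 x@85 0.0226
top y slope 0.36 y@85 -0.0033
top zmin [-0.0006  0.0006]
top pad [ 446.7 -137.6] 0.010799838361171044
plate [0.55416034 0.14778518 0.14220088] [-0.63065371 -0.26609252  0.72902035]
scene +x 302 slope deg -0.24 x@85 0.0209
scene y slope 0.51 y@85 0.0023
scene zmin [-0.0003 -0.0002]
scene pad [ 447.4 -136.1] 0.011292225958036917
```

View pics/h.png

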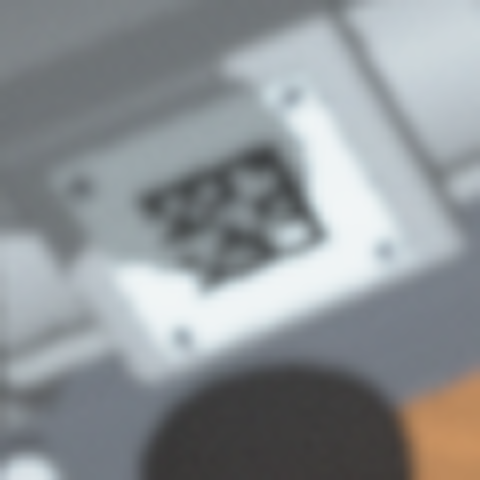

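The crop shows the plate's four screw holes, whose mean is at (235,217) px in the crop, so the code centre is at row 228.1, col 137.4 in the top image. I'll combine the views and compute the final approach.

Run:
```python
from m import *
t=dict(np.load('top_g.npz')); e=dict(np.load('e.npz'))
n=np.array([-.6275,-.268,.731]); n/=np.linalg.norm(n); print('RIMT',RIMT)
for p,a,C in((t,(228.1,137.4),np.array([.55416,.14779,.1422])),(e,(185.5,251),np.array([.55606,.15046,.14932]))):
    o=p['origin'];u=world(p,*a,1.)-o; print(o+u*((C-o)@n)/(u@n))
print('tri',tri([(t,228.1,137.4),(e,185.5,251)]))
C=np.array([.5565,.1505,.1475]); print(np.degrees([np.arccos(n[2]),np.arctan2(-n[1],-n[0])]))
held_row(C+.045*n,aimrot(n,23.3))
```

```text
RIMT [ 0.0321996  -0.00142914  0.11250437]
[0.55864523 0.14791979 0.14609776]
[0.55633179 0.14940192 0.14916539]
tri [0.55861174 0.14962727 0.14403422]
[43.02790369 23.12692259]
ROW [-0.0025  0.0107 -0.0001] [ 1.22 -0.33  4.31] steps>= 1.1
```

```bash
sed -i 's/^def held_row/RIMT[1]=0\ndef held_row/' h.py; python3 -m jog '[0,0.003,0,0.3,-0.1,1,2, -0.001,0.006,0,0.6,-0.2,2,2, -0.002,0.008,0,0.9,-0.3,3.1,2, -0.0025,0.01,0,1.1,-0.32,4,2, -0.0025,0.01,0,1.2,-0.32,4.3,2]' && python3 -m jog '[0,0,0,0,0,0,2, 0,0,0,0,0,0,2]'
python3 - <<'E'
from m import *
n=np.array([-.6275,-.268,.731]); n/=np.linalg.norm(n); C=np.array([.557,.149,.1475])
held_row(C+.045*n,aimrot(n,23.3))
rim,Rr=held_now(); d=rim-C; print('standoff',d@n,'lateral',d-(d@n)*n,'angle',np.degrees(np.arccos(-Rr[:,2]@n)))
for k in('wrist','top'):
    p=optics.get_image(k); W=cloud(p).reshape(-1,3); L=W-rim
    c,nn,kk,sd=plate(p,C); print(k,c,nn,kk,'gap',(rim-c)@nn,'ang',np.degrees(np.arccos(-Rr[:,2]@nn)))
s=optics.get_image('scene'); cv2.imwrite('pics/i.png',np.hstack([cv2.resize(s['color'][60:260,250:450],(400,400)),cv2.resize(p['color'][160:360,60:260],(400,400))]))
E
```

```text
t: 9.43
eef_pos: [0.4537, 0.106, 0.262]
tool_rot: [179.7, -28.1, 23.3]
contact_force: [-0.7, -0.7, -2.1]
width: 0.0337
grasp_force: 50.0
t: 9.6
eef_pos: [0.4534, 0.1056, 0.2642]
tool_rot: [179.7, -28.2, 23.3]
contact_force: [-0.2, -0.6, -2.5]
width: 0.0335
grasp_force: 50.0
ROW [-0.0003  0.0006  0.0005] [ 0.    0.04 -0.  ] steps>= 0.0
standoff 0.0449633095384582 lateral [-2.44483558e-04  3.35177005e-04 -8.69849458e-05] angle 0.043520825269114945
wrist [0.56814797 0.15313181 0.16057782] [-0.61414944 -0.26708514  0.74262103] 543 gap 0.04319048202656185 ang 0.9747252798695142
top [0.56353408 0.14936504 0.15095263] [-0.61455699 -0.26813312  0.74190588] 373 gap 0.046504630872494915 ang 0.9281380622513333
```

View pics/i.png

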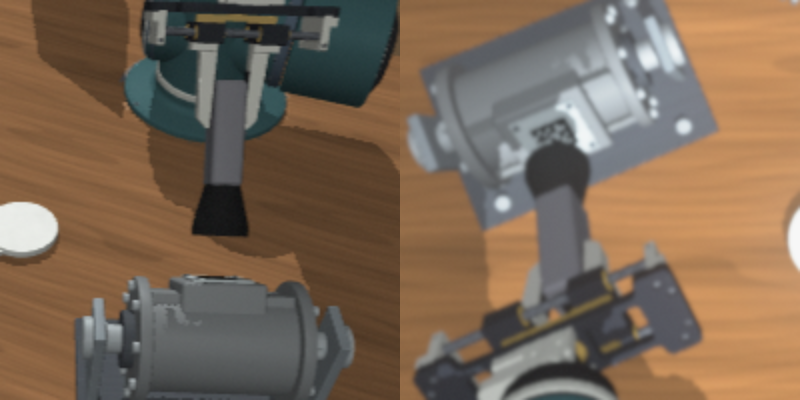

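Both views show the nose squarely over the plate centre (scene 220,235 to plate ~220,280), at about 45 mm and under 1° off. Holding still.

```bash
for i in 1 2 3; do python3 -m jog '[0,0,0,0,0,0,2, 0,0,0,0,0,0,2, 0,0,0,0,0,0,2, 0,0,0,0,0,0,2, 0,0,0,0,0,0,2]'; done
python3 - <<'E'
from h import *
n=np.array([-.6275,-.268,.731]); n/=np.linalg.norm(n); C=np.array([.557,.149,.1475])
rim,Rr=held_now(); d=rim-C; print('standoff',d@n,'lateral',d-(d@n)*n)
held_row([.46,.04,.21],down(17)); held_row([.4470,-.1365,.09],down(11.4))
E
```

```text
t: 10.17
eef_pos: [0.4534, 0.1054, 0.2644]
tool_rot: [179.7, -28.3, 23.3]
contact_force: [-0.4, 0.2, -1.5]
width: 0.0337
grasp_force: 50.0
t: 10.58
eef_pos: [0.4534, 0.1054, 0.2643]
tool_rot: [179.7, -28.2, 23.3]
contact_force: [-0.2, -0.0, -1.9]
width: 0.0339
grasp_force: 50.0
t: 11.0
eef_pos: [0.4534, 0.1054, 0.2643]
tool_rot: [179.7, -28.3, 23.3]
contact_force: [-0.4, -0.4, -1.8]
width: 0.0339
grasp_force: 50.0
standoff 0.04511100368993645 lateral [-9.02704372e-05  2.27937756e-04  6.07745456e-06]
ROW [-0.0109 -0.7506  0.1089] [ 1.01  6.24 -6.53] steps>= 6.1
ROW [-0.0227 -0.7491  0.2083] [-11.88  21.87   0.26] steps>= 6.2
```

```bash
python3 -m jog '[0,0,0,-0.4,0,-1.4,2, 0,0,0,-0.9,0.1,-3.2,2, 0,-0.05,0,-1.3,1.5,-4.5,2, 0,-0.15,0.02,-1.3,4,-5.2,2, -0.004,-0.25,0.05,-1.3,6.5,-6,2]'
python3 - <<'E'
from h import *
print(held_now()[0]); held_row([.4470,-.1365,.11],down(11.4))
E
```

```text
t: 11.42
eef_pos: [0.4417, 0.0293, 0.3131]
tool_rot: [-179.5, -13.9, 20.3]
contact_force: [0.2, 1.2, -2.0]
width: 0.0338
grasp_force: 50.0
[0.49593116 0.05042593 0.21158683]
ROW [-0.0106 -0.4981  0.1581] [-7.39 15.72  6.91] steps>= 4.5
```

```bash
python3 -m jog '[-0.002,-0.1,0.03,-0.5,3,0.3,2, -0.004,-0.2,0.06,-1.5,6,1,2, -0.007,-0.3,0.09,-3,9,2,2, -0.009,-0.4,0.13,-4.8,12.5,4,2, -0.0106,-0.498,0.158,-6.5,15.7,5.2,2]' && python3 -m jog '[0,0,0,0,0,0,2, 0,0,0,0,0,0,2, 0,0,0,0,0,0,2]'
python3 - <<'E'
from m import *
from scipy.optimize import least_squares
s=status.observe(); rim,Rr=held_now(s); print(rim)
held_row([.4470,-.1365,.03],down(11.4)); held_row([.4470,-.1365,.0135],down(11.4))
F=np.stack([Rr[:,0],-Rr[:,1],-Rr[:,2]],1)
for k in('wrist','top','scene'):
    p=optics.get_image(k); V=cloud(p).reshape(-1,3); L=(V-rim)@F
    m=(abs(L[:,0]-.022)<.012)&(abs(L[:,1])<.013)&(L[:,2]>.06)&(L[:,2]<.1); Q=L[m]
    if len(Q)>40: c=np.polyfit(Q[:,2],Q[:,0],1); print(k,len(Q),'slope',np.degrees(c[0]).round(2),'x@80',np.polyval(c,.08).round(4))
    m=(np.hypot(L[:,0],L[:,1])<.036)&(abs(L[:,2])<.05); Q=L[m]; print(k,'rim zmin',np.percentile(Q[:,2],[.5,2]).round(4) if len(Q)>20 else '')
    g=p['color'].reshape(-1,3); m=(np.linalg.norm(V[:,:2]-[.447,-.137],axis=1)<.09)&(V[:,2]>.005)&(V[:,2]<.02)&(g.min(1)>140); e=V[m]
    if len(e)>200:
        hull=cv2.convexHull((e[:,:2]*1000).astype(np.float32))[:,0]; f=lambda x:np.hypot(*(hull-x[:2]).T)-52
        print(k,'pad',least_squares(f,[447,-136],loss='soft_l1',f_scale=.5).x.round(1),len(e))
E
```

```text
t: 11.83
eef_pos: [0.4496, -0.1355, 0.2431]
tool_rot: [179.8, 14.9, 11.3]
contact_force: [0.8, 0.7, -2.8]
width: 0.0336
grasp_force: 50.0
t: 12.08
eef_pos: [0.4498, -0.1338, 0.2441]
tool_rot: [179.9, 14.6, 11.4]
contact_force: [-0.8, 0.7, -2.1]
width: 0.0334
grasp_force: 50.0
[ 0.45251098 -0.1335098   0.12711662]
ROW [-0.0009 -0.0026  0.0006] [1.9  0.15 9.54] steps>= 2.3
ROW [-0.0009 -0.0026  0.0006] [ 2.32  0.14 11.14] steps>= 2.7
wrist 1030 slope -0.07 x@80 0.021
wrist rim zmin [0.0019 0.0033]
wrist pad [ 445.6 -138.2] 4104
top rim zmin 
scene 147 slope 0.33 x@80 0.0216
scene rim zmin [0.0001 0.0012]
scene pad [ 447.3 -135.9] 836
```

```bash
python3 -m jog '[0,-0.001,0,0.4,0.1,2.5,2, -0.0009,-0.0026,0,1,0.15,5.5,2, -0.0009,-0.0026,0,1.6,0.16,8.2,2, -0.0009,-0.0026,0,1.87,0.16,9.5,2, -0.0009,-0.0026,0,1.87,0.16,9.5,2]' && python3 -m jog '[0,0,0,0.1,0,0.4,2, 0,0,0,0.2,0,0.8,2, 0,0,0,0.3,0,1.1,2, 0,0,0,0.3,0,1.1,2]'
python3 - <<'E'
from h import *
rim,Rr=held_now(); print(rim,Rr[:,2]); held_row([.4467,-.1368,.0125],down(11.4))
E
```

```text
t: 12.65
eef_pos: [0.4428, -0.1363, 0.1455]
tool_rot: [179.9, 15.0, 11.5]
contact_force: [-0.3, -0.1, -1.8]
width: 0.0339
grasp_force: 50.0
t: 12.98
eef_pos: [0.4442, -0.137, 0.1362]
tool_rot: [179.8, 14.8, 11.4]
contact_force: [0.1, 0.3, -2.6]
width: 0.0337
grasp_force: 50.0
[ 0.44665163 -0.13700859  0.01915647] [-6.17898532e-04 -5.79892946e-04 -9.99999641e-01]
ROW [0.0006 0.0007 0.0005] [ 0.17 -0.02  0.64] steps>= 0.2
```

```bash
python3 -m jog '[0,0,0,0.05,0,0.2,2, 0,0,0,0.1,0,0.4,2, 0,0,0,0.13,0,0.5,2, 0,0,0,0.13,0,0.5,2, 0,0,0,0.13,0,0.5,2]' && python3 -m jog '[0,0,0,0.02,0,0.08,2, 0,0,0,0.03,0,0.12,2, 0,0,0,0.03,0,0.12,2]'
python3 - <<'E'
from h import *
rim,Rr=held_now(); print(rim,status.observe()['ft_torque']); held_row([.4467,-.1368,.0125],down(11.4))
E
```

```text
t: 13.4
eef_pos: [0.4439, -0.1371, 0.1306]
tool_rot: [179.8, 14.9, 11.4]
contact_force: [0.2, -0.4, -3.2]
width: 0.0337
grasp_force: 50.0
t: 13.65
eef_pos: [0.444, -0.1371, 0.1295]
tool_rot: [179.8, 14.8, 11.4]
contact_force: [0.1, -0.1, -0.5]
width: 0.0339
grasp_force: 50.0
[ 0.4463001  -0.13705597  0.01250335] [ 0.00419555 -0.16054321  0.04055176]
ROW [0.0004 0.0013 0.0004] [ 0.03 -0.01 -0.01] steps>= 0.0
```

```bash
python3 -m jog '[0,0,0,0.01,0,0.03,2, 0,0,0,0.01,0,0.03,2, 0,0,0,0.01,0,0.03,2]' 10; python3 -m jog '[0,0,0,0,0,0,3.5, 0,0,0,0,0,0,4, 0,0,0,0,0,0,5, 0,0,0,0,0,0,7, 0,0,0,0,0,0,9.3]' && python3 -m jog '[0,0,0,0,0,0,9.3, 0,0,0,0,0,0,9.3, 0,0,0,0,0,0,9.3]'
```

```text
t: 13.9
eef_pos: [0.4441, -0.1371, 0.1295]
tool_rot: [179.8, 14.8, 11.4]
contact_force: [-1.3, 0.0, 6.5]
width: 0.034
grasp_force: 10.0
t: 14.32
eef_pos: [0.4439, -0.137, 0.129]
tool_rot: [179.8, 14.9, 11.4]
contact_force: [0.3, -0.1, 1.0]
width: 0.0559
grasp_force: 0.0
t: 14.57
eef_pos: [0.4439, -0.1371, 0.1291]
tool_rot: [179.8, 14.9, 11.4]
contact_force: [-0.2, -0.3, -0.7]
width: 0.075
grasp_force: 0.0
```

```bash
python3 -m jog '[0,0,0,0,0,-1,9.3, 0,0,0,0,0,-4,9.3, 0,0,0,0,0,-8,9.3, 0,0,0,0,0,-12,9.3, 0,0,0,0,0,-14,9.3]' && python3 -m jog '[0,0.1,0,-3,0,-1,9.3, 0,0.2,0,-6.5,0,-2,9.3, 0,0.26,0,-10,0,-3,9.3, 0,0.26,0,-12,0,-3,9.3, 0,0.26,0,-12,0,-3,9.3]'
python3 - <<'E'
from m import *
from scipy.optimize import least_squares
ims=[]
for k in('wrist','top','scene'):
    p=optics.get_image(k); ims.append(p['color']); V=cloud(p).reshape(-1,3); g=p['color'].reshape(-1,3)
    m=(np.linalg.norm(V[:,:2]-[.447,-.137],axis=1)<.09); N=V[m]; G=g[m]
    t=N[(N[:,2]>.165)&(N[:,2]<.19)]; e=N[(N[:,2]>.005)&(N[:,2]<.02)&(G.min(1)>140)]
    if len(t)>30: print(k,'top',np.median(t[:,2]),rect(t))
    hull=cv2.convexHull((e[:,:2]*1000).astype(np.float32))[:,0]; f=lambda x:np.hypot(*(hull-x[:2]).T)-52
    print(k,'pad',least_squares(f,[447,-136],loss='soft_l1',f_scale=.5).x.round(1))
cv2.imwrite('pics/j.png',np.hstack([cv2.resize(ims[0],(400,300)),cv2.resize(ims[2],(400,300))]))
E
```

```text
t: 14.98
eef_pos: [0.4803, -0.1294, 0.2698]
tool_rot: [179.7, 14.6, 11.4]
contact_force: [-0.2, 0.2, 0.3]
width: 0.0925
grasp_force: 0.0
t: 15.4
eef_pos: [0.3701, -0.1514, 0.3283]
tool_rot: [179.5, -0.4, 11.4]
contact_force: [-0.3, -0.5, -0.0]
width: 0.0931
grasp_force: 0.0
wrist top 0.17848754282634133 (array([ 445.4, -137.3]), array([43.5, 34.1]), 11.5)
wrist pad [ 444.6 -137.9]
top top 0.17589718514960262 (array([ 447.6, -136.8]), array([44.4, 34. ]), 11.3)
top pad [ 446.7 -137.1]
scene top 0.1755563335642646 (array([ 447.7, -133.3]), array([44.7, 33.8]), 13.5)
scene pad [ 445.8 -136.3]
```

View pics/j.png

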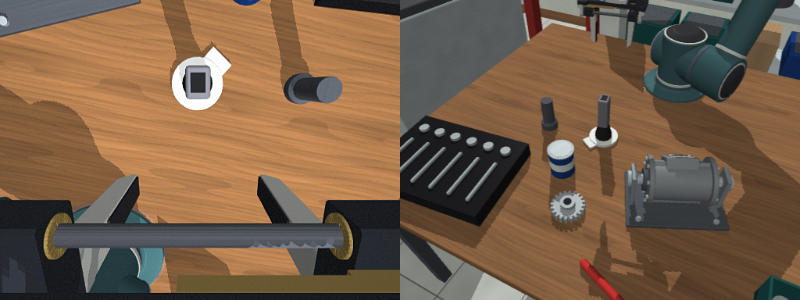

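The reader stands upright within about 1 mm of the pad centre (wrist view about 198,83 px). The sleeve, tin and gear are where they were, and the arm is clear.

```bash
python3 -c "
from rig import sign_off; print(sign_off())"
```

```text
the job is handed in; nothing more can be done
None
```

The job is handed in at about 15.6 s: the reader was held still for over 1 s about 45 mm off the plate and within about 1° of square, and now stands upright within about 1–2 mm of its pad's centre, released, with nothing else touched.

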